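# Casting ring over the sprued crown pattern

### The job

Get the crown pattern ready for investing: pick up the tall narrow steel casting ring, carry it over the blue sprue post on the round black former and lower it gently, without dropping it, until it stands flat on the former with the post inside it. Let go of it there, and leave the wider, lower brass ring where it is.

Things in the scene. Friction and masses are not known exactly. Their poses are not given: they have to be found in the camera images.
- steel_ring: tall narrow casting ring of bare steel: a plain tube open at both ends, standing upright, 46 mm outer diameter, 38 mm bore, 4 mm wall, 50 mm high, about 0.12 kg; loose. Origin on its axis at the underside, z up along the axis.
- brass_ring: wide low casting ring of brass, the wrong size: a plain tube standing upright, 64 mm outer diameter, 56 mm bore, 30 mm high; loose, to be left alone. Origin on its axis at the underside, z up.
- former: round black rubber base, 76 mm wide, fixed. Flat seat for the ring 14 mm above the bench; 3 mm lip at its edge, 67 mm inside. Mid-seat a hub (24 mm wide at its foot, 16 high) carries the thin blue post with a 14 mm wide blue crown-shaped head, top 60 mm above the bench. Origin on its axis at the bench, z up. The seated ring's underside is at z 14 mm, with 7 mm of play each way.

How it is judged (in metres and radians):
On the way:
1. the steel ring is held over the post, its underside higher than 55 mm above the bench and its axis within 25 mm of the post's (horizontal distance between steel_ring and former below 0.025 m and z of steel_ring in the frame of former above 0.055 m), for 0.05 s.
At the end, for the whole second after the job is handed in: The steel ring stands on the former's seat round the post: axis within 10 mm of the post's, underside 10 to 18 mm above the bench, upright within 0.12 rad, at rest; the brass ring is within 20 mm of where it began (horizontal distance between steel_ring and former below 0.01 m and z of steel_ring in the frame of former between 0.01 and 0.018 m and angle between steel_ring's own z axis and vertical below 0.12 rad and linear speed of steel_ring below 0.02 m/s and distance of brass_ring from where it was at the start of the episode below 0.02 m); the robot touches nothing.
It fails at once if the steel ring is dropped or slammed onto the former (faster than 0.7 m/s within 30 mm of the post's axis) (horizontal distance between steel_ring and former below 0.03 m and z of steel_ring in the frame of former below 0.055 m and linear speed of steel_ring above 0.7 m/s).
It fails at once if the brass ring is moved by more than 20 mm (distance of brass_ring from where it was at the start of the episode above 0.02 m).
It also fails if it takes over 38 s, if anything falls off the work surface, if the arm or the gripper's body presses on something with over 40 N, if the wrist force passes 120 N, or if a joint passes its speed limit or range.

### The arm

A 6-joint arm with a two-finger parallel gripper is mounted at the origin on the work surface; the furniture and walls round the work are solid. World frame = base frame: x ahead of the robot, y to its left, z up, the work surface at z = 0. Lengths are in mm, angles in rad, forces in N, time in s.
With the tool pointing down it reaches from about 225 to 875 mm from the base axis. Payload 3.4 kg.
Tool frame: the origin (TCP) lies at the very end of the fingers, on their centre line; the grasp point (between the pads) lies 19 mm behind it; z points along the fingers, y is the line along which they close (so a half turn about z gives the same grasp; the last joint's range is limited). The gripper opens to 85 mm and grips with 20 to 120 N. Pads are 22 mm wide; open, the fingers measure 114 mm over their backs; the gripper's body (76 mm by 85 mm) begins 54 mm behind the grasp point. The pads swing forward as they close: fully open they stand 13 mm farther back than shut.
Start: joints at [-1.451, 0.276, 1.505, -0, 1.361, -0.121], TCP at [137.123, -558.447, 206.028] pointing down, gripper open.
Joint ranges: [-2.89, 2.89], [-0.75, 2.08], [0.22, 2.7], [-1.18, 4.32], [0.11, 2.71], [-2.7, 2.7]. Speed limits (rad/s): [2.57, 2.57, 3.14, 3.14, 3.14, 3.14].

### API

Orientations are given as a unit quaternion [x, y, z, w].
In Python, from station import ctrl, viewer, finish_job gives the robot as it stands.
- The arm moves only by the shell command python3 -m jog 'ROWS' [FORCE]. ROWS is text: rows parted by semicolons, each of 7 numbers parted by spaces: the shift along the tool's x, y, z in units of 25 mm (1.0 is 25 mm), then the turn, a rotation vector about the tool's x, y, z in units of 5 degrees (1.0 is 5 degrees), then the gripper's target within -1 to 1 (fully open at 1, half-way at 0, shut at -1). In form: x y z ax ay az gripper; .... A call has 1 to 20 rows; each row is the pose to reach, as a shift and turn from the pose commanded when the call began, along the tool's axes at that moment; what a row does not reach only later rows make up. A row lasts 1/10 s, in which the tool goes at most 50 mm and 8.59 degrees, less where a joint would pass 70% of its speed; a pose out of reach is approached as far as the arm can. A call with a gripper value outside its range is refused whole. The fingers move at their own pace and stop on an object; FORCE is the grip in N (left out, the last holds). Time passes only in rows, so rows that repeat a pose let the fingers close. It gives the time, the measured TCP pose, the force, the opening and the grip force at its end, in the units of the state.
- ctrl.state(): the state, without advancing time (a new reading comes with each control period).
- viewer.camera(name): name is "scene" or "top" or "wrist"; returns (picture, depth): 400x640x3 uint8, red, green, blue; 400x640 float32, mm along the optical axis (not along the pixel's ray), 0 where there is no reading.
- viewer.camera_model(name): a dict with "intrinsics" (3x3 intrinsics, pixels), "rvec" (rotation vector, rad) and "tvec" (3), from world to camera coordinates, as OpenCV has them; the wrist camera has in their place "mount" (4x4, takes a point from camera to tool coordinates, whose origin is the TCP and whose axes are the flange's). Camera axes: x right, y down, z forward; pixel columns grow to the right and rows downward; lengths in mm; the calibration is good to about 2 mm. The wrist camera is an equidistant fisheye: a pixel r from the principal point sees the ray r / f radians off the axis. A picture is of the moment at which its call begins: read the wrist's pose just before it. camera_model takes no time and is no camera call.
- finish_job(): hands the job in; it is judged then, once.
The state is a dict: "time": time; "qpos": joint angles; "joint_velocities": joint speeds; "effort": joint torques, N m; "ee_pos": TCP position; "eef_rot": TCP orientation; "contact_force": force on the tool from outside, world axes, zero at the start; "wrist_torque": the same for the moment, N m; "gripper_width": opening from 0.0 (shut) to 1.0 (fully open); "grip_force": force on a finger pad.
Only numpy, scipy, OpenCV 4.12 (cv2) and the standard library are available. Lean on these libraries where they do the work, as an engineer would, in place of code of your own. Each camera call takes 0.05 s, during which the arm holds its last target. There are 200 camera calls.

## Working session

There is one attempt and no reset: what is moved stays moved. The work goes in short steps, Python scripts to look and compute and a shell command to move; the robot and the scene stay as the last step left them, time stands still between calls to the robot, and variables do not carry over. Pictures are saved under pics/ and viewed, at most 10 in all, crops included, and the job is handed in when it is done.

```bash
mkdir -p pics; cat > h.py <<'E'
import numpy as np, cv2
from station import ctrl, viewer
from scipy.spatial.transform import Rotation as R
def snap(n,f):
    s=ctrl.state(); p,d=viewer.camera(n); cv2.imwrite(f'pics/{f}.png',p[:,:,::-1]); np.savez(f'pics/{f}.npz',p=p,d=d,pos=s['ee_pos'],q=s['eef_rot']); return s,p,d
def cloud(n,d):
    m=viewer.camera_model(n); K=np.array(m['intrinsics']); Rm=cv2.Rodrigues(np.array(m['rvec'],float))[0]; t=np.array(m['tvec']).ravel()
    v,u=np.mgrid[:400,:640]; P=np.stack([(u-K[0,2])/K[0,0]*d,(v-K[1,2])/K[1,1]*d,d],-1)
    return (P-t)@Rm
E
python3 - <<'E'
from h import *
for n in ['top','scene']: s,p,d=snap(n,n+'0')
print(s)
a=cv2.imread('pics/top0.png');b=cv2.imread('pics/scene0.png')
cv2.imwrite('pics/both.png',cv2.resize(np.vstack([a,b]),(480,600)) if 0 else cv2.resize(np.vstack([a,b]),(480,600)))
E
```

```text
{'time': 0.05, 'qpos': array([-1.45104006e+00,  2.76571260e-01,  1.50609824e+00,  4.83450508e-06,
        1.36068702e+00, -1.20986820e-01]), 'joint_velocities': array([ 0.00100783, -0.00202789, -0.00292245,  0.00033198, -0.00038735,
        0.00048786]), 'effort': array([ 1.06228563e-03, -4.18082535e+01, -2.46675593e+01, -1.72145018e-07,
        5.53434627e-03,  1.63372015e-06]), 'ee_pos': array([ 137.03142806, -557.86400499,  205.16717749]), 'eef_rot': array([ 9.92763764e-01,  1.20080520e-01,  2.90628099e-06, -8.81933004e-04]), 'contact_force': array([-0.35349412,  0.22765061, -0.68719895]), 'wrist_torque': array([-0.00866091, -0.02747446,  0.00735309]), 'grip_force': 0.0, 'gripper_width': 0.9995385220685461}
```

View pics/top0.png

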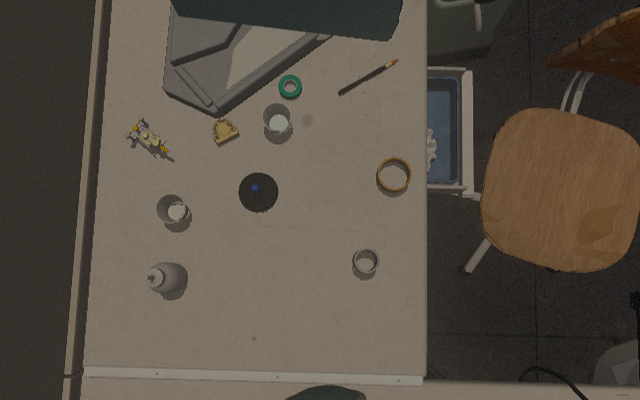

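View pics/scene0.png

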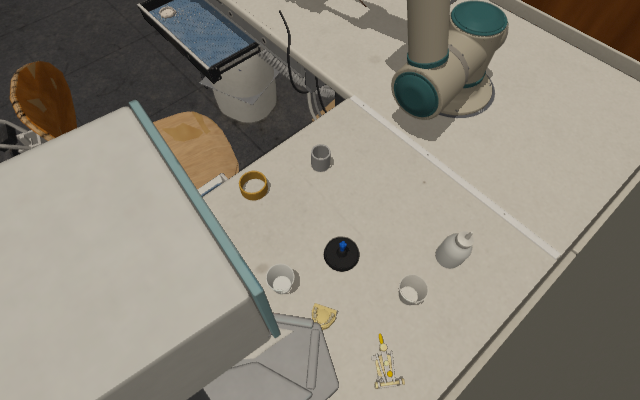

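The top view shows the steel ring at about (366,262), the brass ring at (394,175) and the former at (258,192). In the scene view they are at (320,158), (253,185) and (341,253). Next I'll measure them.

```bash
python3 - <<'E'
from h import *
for n,L in [('top',dict(steel=(366,262,20),brass=(394,175,24),former=(258,192,26))),('scene',dict(steel=(320,158,18),brass=(253,185,20),former=(341,253,24)))]:
    z=np.load(f'pics/{n}0.npz'); P=cloud(n,z['d']); hsv=cv2.cvtColor(z['p'],cv2.COLOR_RGB2HSV)
    H=dict(steel=50,brass=30)
    for k,(u,v,r) in L.items():
        sl=np.s_[v-r:v+r,u-r:u+r]; Q=P[sl].reshape(-1,3); h=hsv[sl].reshape(-1,3)
        if k=='former':
            m=(h[:,2]<60)&(Q[:,2]>6)&(Q[:,2]<22); b=(h[:,0]>100)&(h[:,0]<130)&(h[:,1]>120)&(h[:,2]>60)
            if b.sum(): print(n,'blue',b.sum(),Q[b].mean(0).round(1),Q[b][:,2].max())
        else: m=abs(Q[:,2]-H[k])<4
        if not m.any(): print(n,k,'none',np.percentile(Q[:,2],[1,50,99]));continue
        q=Q[m]; c,(w,hh),a=cv2.minAreaRect(q[:,:2].astype(np.float32))
        print(n,k,m.sum(),'rect',np.round(c,1),round(w),round(hh),'circ',cv2.minEnclosingCircle(q[:,:2].astype(np.float32)),'z',np.percentile(q[:,2],[5,50,95]).round(1))
E
```

```text
top steel 166 rect [444.7 -45.1] 44 45 circ ((444.12255859375, -44.68500900268555), 22.75882339477539) z [47.1 49.9 52.7]
top brass 233 rect [605.  -95.7] 62 63 circ ((605.589111328125, -96.04002380371094), 32.17178726196289) z [27.  29.6 32.6]
top blue 29 [570.  158.   59.4] 62.441630575251814
top former 1089 rect [568.5 157. ] 72 71 circ ((568.7966918945312, 157.85604858398438), 37.17873001098633) z [10.9 14.3 18.2]
scene steel 109 rect [446.1 -44.5] 44 44 circ ((445.61669921875, -44.845455169677734), 23.197246551513672) z [46.9 49.4 51.7]
scene brass 160 rect [608.1 -94.9] 63 62 circ ((607.7017822265625, -95.73394012451172), 32.382102966308594) z [26.4 29.8 32.2]
scene blue 58 [576.  162.1  64.4] 760.9163634373903
scene former 813 rect [572.5 159.3] 70 71 circ ((571.705322265625, 158.9311981201172), 36.58320999145508) z [10.4 14.3 18. ]
```

```bash
T='x'; python3 -m jog '16.9 -17 2 0 0 0 1;16.9 -17 2 0 0 0 1;16.9 -17 2 0 0 0 1;16.9 -17 2 0 0 0 1;16.9 -17 2 0 0 0 1;16.9 -17 2 0 0 0 1;16.9 -17 2 0 0 0 1;16.9 -17 2 0 0 0 1;16.9 -17 2 0 0 0 1;16.9 -17 2 0 0 0 1;16.9 -17 2 0 0 0 1;16.9 -17 2 0 0 0 1;16.9 -17 2 0 0 0 1;16.9 -17 2 0 0 0 1;16.9 -17 2 0 0 0 1;16.9 -17 2 0 0 0 1;16.9 -17 2 0 0 0 1;16.9 -17 2 0 0 0 1' 40
python3 - <<'E'
from h import *
s,p,d=snap('wrist','w1')
m=viewer.camera_model('wrist');print(m)
E
```

```text
time: 1.9
ee_pos: [445.8, -46.0, 156.1]
eef_rot: [0.993, 0.119, 0.0, 0.0]
contact_force: [0.8, 0.0, -0.2]
gripper_width: 0.999
grip_force: 0.0
{'intrinsics': array([[309.70691629,   0.        , 323.12746153],
       [  0.        , 309.70691629, 202.39347107],
       [  0.        ,   0.        ,   1.        ]]), 'mount': array([[-1.24524295e-03, -9.48815420e-01, -3.15828669e-01,
         8.10877637e+01],
       [ 9.99999215e-01, -1.13737413e-03, -5.25866947e-04,
        -8.16517745e-02],
       [ 1.39735310e-04, -3.15829076e-01,  9.48816091e-01,
        -1.66740750e+02],
       [ 0.00000000e+00,  0.00000000e+00,  0.00000000e+00,
         1.00000000e+00]])}
```

View pics/w1.png

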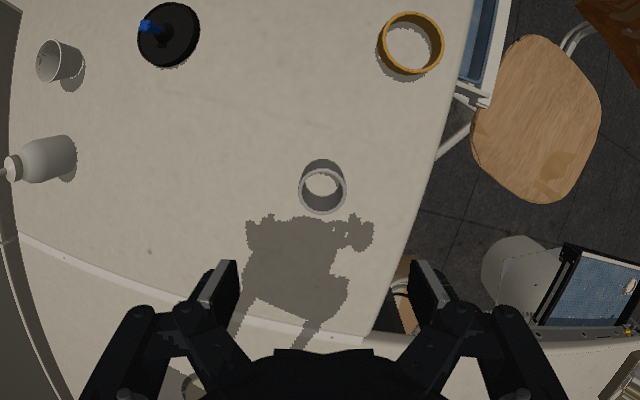

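The wrist view shows the steel ring's rim around (322,190), centred between the fingers, with the brass ring at (411,42) and the former at (169,35). I'll check the positions from here.

```bash
cat >> h.py <<'E'
def wcloud(f):
    z=np.load(f'pics/{f}.npz'); m=viewer.camera_model('wrist'); K=np.array(m['intrinsics']); M=np.array(m['mount'])
    v,u=np.mgrid[:400,:640]; a=(u-K[0,2])/K[0,0]; b=(v-K[1,2])/K[1,1]; th=np.hypot(a,b)+1e-9
    t=np.tan(th)/th; P=np.stack([a*t,b*t,np.ones_like(a)],-1)*z['d'][...,None]
    T=P@M[:3,:3].T+M[:3,3]
    return T,T@R.from_quat(z['q']).as_matrix().T+z['pos'],z['p']
E
python3 - <<'E'
from h import *
T,P,p=wcloud('w1')
for k,(u,v,r),h in [('steel',(322,188,32),50),('brass',(411,42,38),30),('former',(169,35,34),14)]:
    sl=np.s_[max(0,v-r):v+r,u-r:u+r]; m=abs(P[sl][...,2]-h)<3.5
    print(k,m.sum(),cv2.minEnclosingCircle(P[sl][m][:,:2].astype(np.float32)),cv2.minAreaRect(P[sl][m][:,:2].astype(np.float32)),cv2.minEnclosingCircle(T[sl][m][:,:2].astype(np.float32))[0])
print(np.median(P[230:300,150:200,2]))
E
```

```text
steel 591 ((445.97967529296875, -44.74283981323242), 23.17202377319336) ((445.844970703125, -44.6551513671875), (45.26721954345703, 44.737464904785156), 14.652239799499512) (0.47330018877983093, -1.2261202335357666)
brass 752 ((607.1861572265625, -95.81773376464844), 32.27418518066406) ((606.9580688476562, -95.8310317993164), (63.36372756958008, 63.287296295166016), 17.34913444519043) (145.04115295410156, 86.49124145507812)
former 2424 ((570.281494140625, 157.93731689453125), 36.798683166503906) ((569.9986572265625, 157.5380859375), (71.3019027709961, 71.65111541748047), 74.96575164794922) (169.1442108154297, -168.8023223876953)
-1.1960559671406514
```

```bash
python3 -m jog '0 -0.05 1.5 0 0 0 1;0 -0.05 3 0 0 0 1;0 -0.05 4.3 0 0 0 1;0 -0.05 5 0 0 0 1;0 -0.05 5.5 0 0 0 1;0 -0.05 5.5 0 0 0 1;0 -0.05 5.5 0 0 0 0.3;0 -0.05 5.5 0 0 0 0;0 -0.05 5.5 0 0 0 -0.5;0 -0.05 5.5 0 0 0 -0.5;0 -0.05 5.5 0 0 0 -0.5;0 -0.05 5.5 0 0 0 -0.5;0 -0.05 5.5 0 0 0 -0.5;0 -0.05 5.5 0 0 0 -0.5;0 -0.05 5.5 0 0 0 -0.5' 40
```

```text
time: 3.45
ee_pos: [446.9, -44.2, 19.9]
eef_rot: [0.993, 0.12, 0.001, 0.001]
contact_force: [-0.8, -1.2, 5.2]
gripper_width: 0.5
grip_force: 39.7
```

```bash
python3 -m jog '0 0 -0.2 0 0 0 -0.5;0 0 -0.7 0 0 0 -0.5;0 0 -1.5 0 0 0 -0.5;0 0 -2.3 0 0 0 -0.5;0 0 -3.1 0 0 0 -0.5;0 0 -3.6 0 0 0 -0.5;0 0 -3.8 0 0 0 -0.5;0 0 -3.8 0 0 0 -0.5;0 0 -3.8 0 0 0 -0.5'
python3 - <<'E'
from h import *
s,p,d=snap('wrist','w2')
T,P,p=wcloud('w2')
print(s['ee_pos'],s['gripper_width'],s['grip_force'],s['contact_force'])
m=(np.hypot(T[...,0],T[...,1])<35)&(T[...,2]<0)&(T[...,2]>-50); 
z=T[...,2][m];print(np.histogram(z,bins=np.arange(-50,1,4)))
t=np.percentile(z,[2,10,50]);print(t)
Rm=R.from_quat(s['eef_rot']).as_matrix()
Mx=Rm.T@(np.array([570,157.8,0])-s['ee_pos']);print('to former tool mm',Mx,Mx/25)
E
```

```text
time: 4.35
ee_pos: [445.2, -43.6, 113.0]
eef_rot: [0.993, 0.12, -0.0, -0.0]
contact_force: [-0.4, 0.5, -1.4]
gripper_width: 0.496
grip_force: 40.8
[445.19936712 -43.57841035 113.03662532] 0.4955652586258318 40.79416502499953 [-0.40047841  0.46053361 -1.40779687]
(array([ 354,  296,  319,  263,  241, 1832,  570,  509,  495,  450,  421,
        389]), array([-50, -46, -42, -38, -34, -30, -26, -22, -18, -14, -10,  -6,  -2]))
[-48.61818378 -42.31180807 -27.04737933]
to former tool mm [ 169.32357261 -165.75973667  112.95564723] [ 6.7729429  -6.63038947  4.51822589]
```

View pics/w2.png

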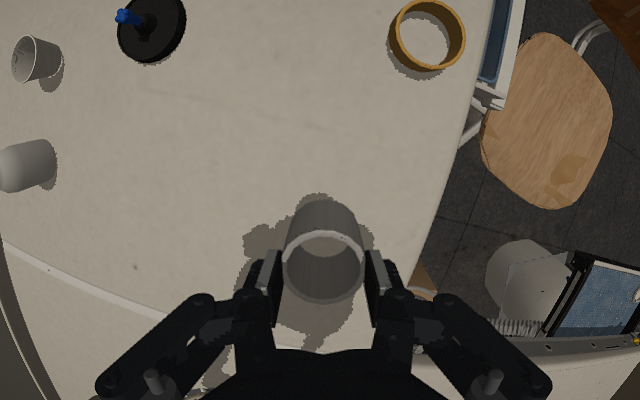

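The ring is held upright in the pads, with its rim at about (323,267). I'll carry it over the post.

```bash
python3 -m jog '0.4 -0.4 0 0 0 0 -0.5;1.3 -1.3 0 0 0 0 -0.5;2.3 -2.3 0 0 0 0 -0.5;3.3 -3.3 0 0 0 0 -0.5;4.3 -4.3 0 0 0 0 -0.5;5.3 -5.3 0 0 0 0 -0.5;6.2 -6.2 0 0 0 0 -0.5;6.75 -6.6 0 0 0 0 -0.5;6.75 -6.65 0 0 0 0 -0.5;6.75 -6.65 0 0 0 0 -0.5;6.75 -6.65 0 0 0 0 -0.5;6.75 -6.65 0 0 0 0 -0.5'
python3 - <<'E'
from h import *
for f in ['w2','w3']:
    if f=='w3': s,p,d=snap('wrist','w3')
    T,P,p=wcloud(f)
    m=(np.hypot(T[...,0],T[...,1])<27)&(abs(T[...,2]+29.5)<3)
    m[:,:285]=0; m[:,362:]=0
    print(f,m.sum(),np.median(T[m][:,2]),cv2.minEnclosingCircle(T[m][:,:2].astype(np.float32)),cv2.minAreaRect(T[m][:,:2].astype(np.float32)))
h=cv2.cvtColor(p,cv2.COLOR_RGB2HSV); b=(h[...,0]>100)&(h[...,0]<130)&(h[...,1]>120)&(h[...,2]>60)&(np.hypot(P[...,0]-570,P[...,1]-158)<40)
print('blue',b.sum(), P[b].mean(0) if b.any() else '')
Mx=R.from_quat(s['eef_rot']).as_matrix().T@(np.array([570,157.8,0])-s['ee_pos']);print(s['ee_pos'],'former tool',Mx)
s,p,d=snap('scene','s3'); cv2.imwrite('pics/s3c.png',cv2.resize(cv2.cvtColor(p,4)[150:310,240:440],None,fx=3,fy=3))
E
```

```text
time: 5.6
ee_pos: [569.2, 157.0, 113.3]
eef_rot: [0.993, 0.12, -0.0, 0.0]
contact_force: [0.3, -0.4, -1.7]
gripper_width: 0.499
grip_force: 40.9
w2 1591 -28.516598898210276 ((-1.4870803356170654, -0.4114038944244385), 23.387847900390625) ((-1.380228042602539, 0.16287612915039062), (45.901405334472656, 40.46458435058594), 2.6728897094726562)
w3 1582 -28.524782256015527 ((-1.1674214601516724, -0.4846375584602356), 23.254308700561523) ((-1.2990131378173828, -0.17615699768066406), (46.109710693359375, 40.69562911987305), 0.5397923588752747)
blue 5 [573.81130101 159.44305927  31.08157389]
[569.22937375 156.97797173 113.31688956] former tool [  1.05737762  -0.64408152 113.3157278 ]
```

View pics/w3.png

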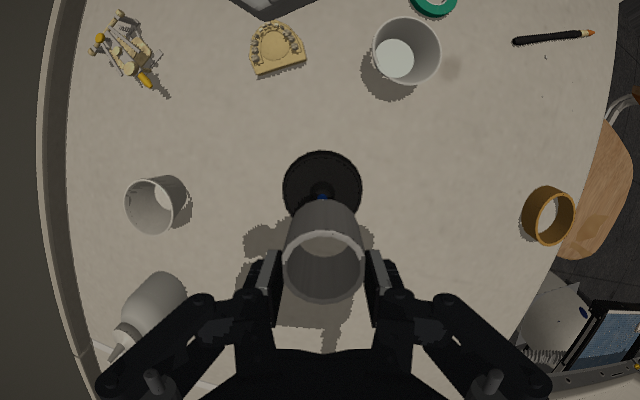

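View pics/s3c.png

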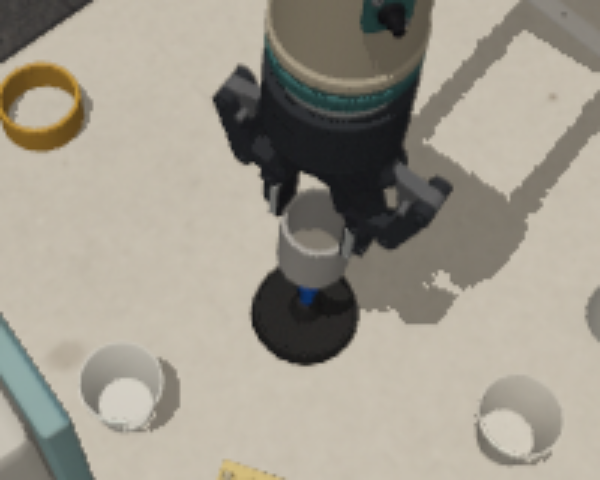

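The wrist view has the ring directly behind the former at (322,190), and the scene crop shows it above the post at (308,295). I'll shift it 2 mm, lower it most of the way, then feel for the seat.

```bash
python3 -m jog '0.1 0 0 0 0 0 -0.5;0.1 0 0.2 0 0 0 -0.5;0.1 0 0.5 0 0 0 -0.5;0.1 0 0.8 0 0 0 -0.5;0.1 0 1.1 0 0 0 -0.5;0.1 0 1.4 0 0 0 -0.5;0.1 0 1.7 0 0 0 -0.5;0.1 0 2 0 0 0 -0.5;0.1 0 2.3 0 0 0 -0.5;0.1 0 2.6 0 0 0 -0.5;0.1 0 2.8 0 0 0 -0.5;0.1 0 2.9 0 0 0 -0.5;0.1 0 2.95 0 0 0 -0.5;0.1 0 2.95 0 0 0 -0.5;0.1 0 2.95 0 0 0 -0.5;0.1 0 2.95 0 0 0 -0.5'
python3 - <<'E'
from h import *
s,p,d=snap('wrist','w4')
T,P,p=wcloud('w4')
m=(np.hypot(T[...,0],T[...,1])<27)&(abs(T[...,2]+29.5)<3)
m[:,:285]=0; m[:,362:]=0
print(s['ee_pos'],s['contact_force'],P[m][:,2].mean(),cv2.minEnclosingCircle(P[m][:,:2].astype(np.float32)))
E
```

```text
time: 7.3
ee_pos: [572.7, 158.6, 40.1]
eef_rot: [0.993, 0.12, 0.0, 0.0]
contact_force: [0.2, -0.2, -2.3]
gripper_width: 0.498
grip_force: 40.9
[572.70236214 158.60280223  40.06147769] [ 0.20521265 -0.16688304 -2.31398067] 68.51430908645777 ((571.363037109375, 158.286376953125), 23.630029678344727)
```

Rim is at 68.5 mm and seats at 64, so about 4–6 mm remain.

```bash
python3 -m jog '0 0 0.06 0 0 0 -0.5;0 0 0.12 0 0 0 -0.5;0 0 0.16 0 0 0 -0.5;0 0 0.16 0 0 0 -0.5;0 0 0.16 0 0 0 -0.5'; python3 -m jog '0 0 0.04 0 0 0 -0.5;0 0 0.04 0 0 0 -0.5;0 0 0.04 0 0 0 -0.5'
```

```text
time: 7.85
ee_pos: [572.4, 158.5, 35.6]
eef_rot: [0.993, 0.12, -0.0, 0.0]
contact_force: [-0.7, -0.8, 0.1]
gripper_width: 0.494
grip_force: 40.9
time: 8.15
ee_pos: [572.5, 158.5, 34.7]
eef_rot: [0.993, 0.12, -0.0, 0.0]
contact_force: [-0.0, -0.2, -1.9]
gripper_width: 0.5
grip_force: 40.9
```

```bash
python3 -m jog '0 0 0.03 0 0 0 -0.5;0 0 0.03 0 0 0 -0.5;0 0 0.03 0 0 0 -0.5'; python3 -m jog '0 0 0.03 0 0 0 -0.5;0 0 0.03 0 0 0 -0.5;0 0 0.03 0 0 0 -0.5'
```

```text
time: 8.45
ee_pos: [572.6, 158.6, 34.2]
eef_rot: [0.993, 0.12, 0.0, 0.0]
contact_force: [0.5, 0.9, 0.5]
gripper_width: 0.495
grip_force: 41.0
time: 8.75
ee_pos: [572.8, 158.5, 34.0]
eef_rot: [0.993, 0.12, 0.001, 0.0]
contact_force: [-0.6, 0.4, 5.1]
gripper_width: 0.494
grip_force: 41.8
```

It has touched down: TCP at 34 mm and about 6 N of contact. Now release it gently and retreat.

```bash
python3 -m jog '0 0 0 0 0 0 0.1;0 0 0 0 0 0 0.2;0 0 0 0 0 0 0.3;0 0 0 0 0 0 0.5;0 0 0 0 0 0 0.8;0 0 0 0 0 0 1;0 0 0 0 0 0 1;0 0 0 0 0 0 1;0 0 -0.5 0 0 0 1;0 0 -1.5 0 0 0 1;0 0 -2.5 0 0 0 1;0 0 -3.5 0 0 0 1;0 0 -4.5 0 0 0 1;0 0 -5 0 0 0 1;0 0 -5 0 0 0 1;0 0 -5 0 0 0 1'
python3 - <<'E'
from h import *
s,p,d=snap('wrist','w5')
T,P,p=wcloud('w5')
for h in (64,14):
    m=(np.hypot(P[...,0]-570,P[...,1]-158)<42)&(abs(P[...,2]-h)<3.5)
    print(h,m.sum(),P[m][:,2].mean(),cv2.minEnclosingCircle(P[m][:,:2].astype(np.float32)))
    if h==64:
        A=np.c_[P[m][:,:2],np.ones(m.sum())];print('slope',np.linalg.lstsq(A,P[m][:,2],rcond=None)[0])
E
```

```text
time: 10.35
ee_pos: [571.9, 158.5, 157.8]
eef_rot: [0.993, 0.12, -0.0, 0.0]
contact_force: [-0.2, -0.3, -0.7]
gripper_width: 0.996
grip_force: 0.0
64 650 62.511790476676495 ((571.4615478515625, 158.15728759765625), 23.31751823425293)
slope [-1.70591407e-03 -1.77845390e-03  6.37704075e+01]
14 1717 13.5531844149309 ((570.54833984375, 158.5579376220703), 36.313114166259766)
```

View pics/w5.png

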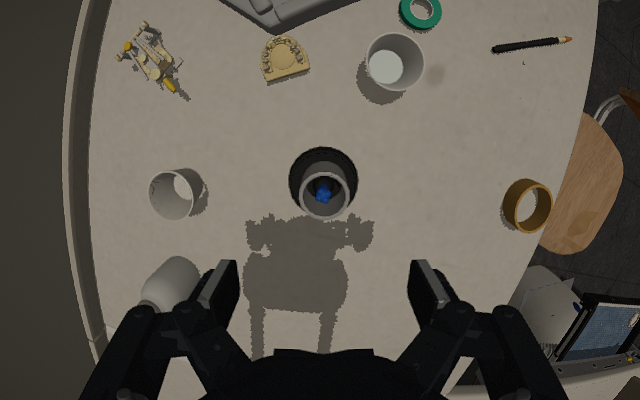

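The ring stands on the former at (324,190) with the blue head inside it. It is level and about 1 mm off centre, and the gripper is clear. The brass ring, at (527,207), was not touched.

```bash
python3 -c "
from station import finish_job
print(finish_job())"
```

```text
the job is handed in; nothing more can be done
None
```

The steel ring is standing level on the former with the post inside it, about 1 mm off centre. I released it gently, never touched the brass ring, and handed the job in at about 10 s on the robot's clock; no verdict came back.

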